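# Reset the guarded range selector of a bench power unit

## Robot

A 6-joint arm with a two-finger parallel gripper is mounted at the origin on the work surface. World frame = base frame: x ahead of the robot, y to its left, z up, the work surface at z = 0. Lengths are in mm, angles in rad, forces in N, time in s.
With the tool pointing down it reaches from about 350 to 875 mm from the base axis. Payload 4.2 kg.
Tool frame: the origin (TCP) lies midway between the tips of the shut fingers; the grasp point (between the pads) lies 19 mm behind it; z points along the fingers, y is the line along which they close (so a half turn about z gives the same grasp; the last joint's range is limited). The gripper opens to 87 mm and grips with 3 to 60 N. Pads are 19 mm wide; open, the fingers measure 117 mm over their backs; the gripper's body (75 mm by 190 mm) begins 51 mm behind the grasp point.
Start: joints at [-1.086, 0.385, 0.008, 0, -1.194, -0.259], TCP at [139.946, -609.109, 222.55] pointing down, gripper open.
Joint ranges: [-3.14, 3.14], [-1.21, 2.06], [-1.07, 1.41], [-3.16, 2.05], [-2.99, -0.16], [-3.1, 3.1]. Speed limits (rad/s): [2.79, 2.79, 3.14, 3.14, 3.14, 3.14].

## Interface

Orientations are given as a unit quaternion [x, y, z, w].
In Python, from cell import ctrl gives the robot as it stands. The module is installed in compiled form; this text tells all that it offers.
- The arm moves only by the tool play_rows, never from a script. Its argument "deltas" is a list of rows, each a list of 6 numbers: the shift along the tool's x, y, z in units of 25 mm (1.0 is 25 mm), then the turn, a rotation vector about the tool's x, y, z in units of 0.08 rad (1.0 is 0.08 rad). In form: [[x, y, z, ax, ay, az], ...]. A call has 1 to 20 rows; each row shifts and turns the commanded pose from where the row before left it, along the tool's axes as they then stand; what a row does not reach is not made up. A row lasts 1/12 s, in which the tool goes at most 41.7 mm and 7.16 degrees, less where a joint would pass 70% of its speed; a pose out of reach is approached as far as the arm can. A call with a number of a shift or a turn outside -1 to 1 is refused whole. A call with a gripper value outside its range is refused whole. "jaw" is the opening, from -1 (shut) to 1 (fully open), set as the call begins (left out, the last holds). The fingers move at their own pace and stop on an object; "grip_force" is the grip in N (left out, the last holds). Time passes only in rows, so rows that do not move let the fingers close. It gives the time, the measured TCP pose, the force, the opening and the grip force at its end, in the units of the state.
- ctrl.observe(): the state, without advancing time (a new reading comes with each control period).
- ctrl.get_image(name): name is "side" or "top"; returns a dict with "pixels" (420x560x3 uint8, blue, green, red), "K" (3x3 intrinsics, pixels), "pose" (4x4, takes a point from camera to world coordinates). Camera axes: x right, y down, z forward; pixel columns grow to the right and rows downward; lengths in mm; the calibration is good to about 2 mm. A picture is of the moment at which its call begins. There is no depth.
- ctrl.finish_job(): hands the job in; it is judged then, once.
Trained networks look in a picture, given as the dict that the camera call returned (one of the last four; its "shot" number tells which), for a name from the list of things; names that differ only in an ending like _2 or _b are one class to them, and where a whole thing is asked for, a point or a joint stands for the part that bears it (a point fixed in the world has none). Each returns a list of dicts, best first, with "confidence" (0 to 1); they miss things now and then, are a little off and sometimes report something else, mostly with a low value. They report only what shows in the picture. A call takes as long as a camera call.
- ctrl.search_frame(thing, picture): "uv" ([column, row] in pixels, amid what is visible of it).
The state is a dict: "clock": time; "joint_positions": joint angles; "qd": joint speeds; "joint_torque": joint torques, N m; "ee_pos": TCP position; "tcp_rot": TCP orientation; "force": force on the tool from outside, world axes, zero at the start; "ft_torque": the same for the moment, N m; "opening": finger opening in mm; "finger_force": force on a finger pad.
Only numpy, scipy, OpenCV 4.12 (cv2) and the standard library are available. Lean on these libraries where they do the work, as an engineer would, in place of code of your own. Each camera call takes 0.05 s, during which the arm holds its last target. There are 200 camera calls.

## Task

On the low-voltage power unit, slide the small guard shutter open, and with the flat screwdriver from the tool rack turn the slotted range selector under it a quarter turn clockwise, right up to its stop. Then slide the shutter fully closed again and stand the screwdriver back in the rack. Leave the uncovered mode switch, the other tools and everything else on the bench as they are.

Things in the scene. Friction and masses are not known exactly. Their poses are not given: they have to be found in the camera images.
- unit: Fixed grey power unit, a flat case 200 (x) x 250 (y) x 100 mm high; origin at the centre of its underside on the bench, z up, x from the side nearest the robot to the terminal side. Left or right of the bench's middle, yaw up to 0.35. On its top: guard frame; a round knob 22 mm high at (42, 0) mm; four terminal posts 23 mm high at x = 82, y within +-48; a rocker switch 9 mm high at (-30, -98).
- shutter_ridge (a point): Grip ridge in the middle of the aluminium guard shutter (plate 60 x 52 mm, its top face 116 mm above the bench), running between guard rails 118 mm high. Ridge: 36 mm long (along the unit's x), 10 mm thick (unit's y), 14 mm high. Point: half-way up the ridge, 123 mm above the bench; at (-30, -30) mm in the unit's frame when closed, right above the range selector. Push it, or pinch it from above.
- shutter (a joint): Travel of the shutter in m: 0 closed (over the range selector), growing towards the unit's +y, 0.062 at the open end stop. About 1.2 N of friction; it stays where it is left. Starts closed or up to 10 mm ajar. The selector is clear from 0.048 on.
- selector_slot (a point): Range selector, a steel disc 30 mm across turning on a vertical axis, at (-30, -30) mm in the unit's frame, under the closed shutter. Point: centre of its flat top, 109 mm above the bench; x axis along the slot, turning with the disc. Slot: a closed pocket 16 mm long, 4 mm wide, 7 mm deep (floor 102 mm above the bench), mouth chamfered by 1.5 mm all round (19 x 7 mm at the top).
- selector (a joint): Angle of the range selector in rad, growing clockwise seen from above: 0 at one stop (slot along the unit's x axis), 1.571 at the other (slot along the unit's y axis). Starts at 0 to 0.15. About 0.07 N m of friction, no spring. The blade has about 0.17 rad of play either way in the slot, so it must turn that much further than the disc.
- mode_slot (a point): Mode switch, to be left alone: a second slotted disc of the same size, uncovered, at (42, -78) mm in the unit's frame. Point at the centre of its top, x along its slot.
- mode_switch (a joint): Angle of the mode switch in rad, like the range selector's; it must not be turned.
- rack: Fixed plywood tool rack, base 90 (x) x 190 (y) x 12 mm; origin at the centre of its underside on the bench. On the other side of the bench's middle from the unit, yaw up to 0.4. Its shelf (56 x 184 mm, upper face 100 mm above the bench) has three through holes, 18 mm wide with 2 mm chamfers, at x = 0, y = -60, 0, 60 mm. A tool hangs in each, resting on its flange; which in which varies.
- driver_handle (a point): Flat screwdriver, 165 mm long, about 140 g, blade down in the rack: the thick one with a black hexagonal handle, 30 mm across flats, a pair of them parallel to the blade's width. Point: middle of the handle on its axis, 124 mm above the blade's end, 142 mm above the bench in the rack; z up the tool, x along the blade. Flats reach 36 mm up and down from here, the domed end 41 mm up. Any yaw.
- crosshead_handle (a point): Cross-head screwdriver in the rack: slim round black handle 23 mm across, its top 170 mm above the bench. Point: middle of the handle, 137 mm above the bench. To be left alone.
- nutdriver_handle (a point): Nut driver in the rack: slim round black handle 23 mm across, shorter, its top 162 mm above the bench. Point: middle of the handle, 133 mm above the bench. To be left alone.
- cylinder_mid (a point): Glass measuring cylinder, 238 mm high, tube 29 mm and foot 66 mm in diameter, standing between the rack and the unit. Point on its axis, 120 mm above the bench.
- reagent: White plastic bottle, 68 mm across, 155 mm high, behind the rack. Origin at the centre of its foot.
- beaker: Small glass cup 60 mm across, 70 mm high, in front of the rack. Origin at the centre of its foot.
- brassmass: Brass mass 28 mm across, 34 mm high, standing on the power unit's panel at about (-30, 98) mm in the unit's frame. Origin at the centre of its foot.
- driver_tip (a point): Middle of the screwdriver blade's end, 18 mm above the bench in the rack; axes as for the handle. Blade 12 mm wide (x) and 2 mm thick over its last 14 mm; then a shank 8 mm in diameter up to a round flange 34 mm across, 6 mm thick, its underside 82 mm above this point, which rests on the rack's shelf.

How it is judged:
By the outcome, as a careful person would: the job done as asked, in the order asked, and still so for the second after the job is handed in, with the robot touching nothing.
It also fails if it takes over 72 s, if anything falls off the work surface, if the arm or the gripper's body presses on something with over 40 N, if the wrist force passes 120 N, or if a joint passes its speed limit or range.

## Working session

There is one attempt and no reset: what is moved stays moved. The work goes in short steps, Python scripts to look and compute and a tool call to move; the robot and the scene stay as the last step left them, time stands still between calls to the robot, and variables do not carry over. Pictures are saved under pics/ and viewed, at most 11 in all, crops included, and the job is handed in when it is done.

Besides the shell and the picture viewer there is one more tool, called after ">>>" as name(argument=value, ...), one argument or row to a line, values as JSON. play_rows: Moves the arm, as the interface text tells. Its arguments: {"type":"object","properties":{"deltas":{"type":"array","items":{"type":"array","items":{"type":"number"}}},"jaw":{"type":"number"},"grip_force":{"type":"number"}},"required":["deltas"]}

```bash
mkdir -p pics
cat > h.py <<'E'
import numpy as np, cv2
from cell import ctrl
from scipy.spatial.transform import Rotation as R
def shot(n,fn=None):
    p=ctrl.get_image(n)
    if fn: cv2.imwrite('pics/'+fn,p['pixels'])
    return p
def ray(p,uv):
    K=np.array(p['K']);T=np.array(p['pose'])
    d=T[:3,:3]@np.linalg.solve(K,[uv[0],uv[1],1]);return T[:3,3],d
def atz(p,uv,z):
    o,d=ray(p,uv);return o+d*(z-o[2])/d[2]
def proj(p,X):
    K=np.array(p['K']);T=np.array(p['pose'])
    c=T[:3,:3].T@(np.array(X,float)-T[:3,3]);u=K@c;return u[:2]/u[2]
def tri(a,ua,b,ub):
    o1,d1=ray(a,ua);o2,d2=ray(b,ub)
    d1/=np.linalg.norm(d1);d2/=np.linalg.norm(d2)
    s=np.linalg.lstsq(np.c_[d1,-d2],o2-o1,rcond=None)[0]
    x,y=o1+s[0]*d1,o2+s[1]*d2;return (x+y)/2,np.linalg.norm(x-y)
def st():
    s=ctrl.observe();print({k:np.round(s[k],3).tolist() for k in('clock','ee_pos','tcp_rot','force','ft_torque','opening','finger_force','joint_positions')});return s
E
python3 - <<'E'
from h import *
st()
a=shot('side','s0.png');b=shot('top','t0.png')
print(np.round(a['pose'],2).tolist(),np.round(b['pose'],2).tolist(),a['K'])
for n in ['unit','shutter_ridge','selector_slot','mode_slot','rack','driver_handle','crosshead_handle','nutdriver_handle','cylinder_mid','reagent','beaker','brassmass']:
    for c,p in(('s',a),('t',b)):
        print(n,c,[(np.round(d['uv']).tolist(),round(d['confidence'],2)) for d in ctrl.search_frame(n,p)[:3]])
E
```

```text
{'clock': 0.0, 'ee_pos': [139.822, -608.547, 221.471], 'tcp_rot': [-0.113, 0.994, 0.001, -0.0], 'force': [0.657, 0.197, 0.654], 'ft_torque': [-0.038, 0.01, -0.007], 'opening': 87.259, 'finger_force': 0.0, 'joint_positions': [-1.086, 0.386, 0.007, -0.001, -1.194, -0.259]}
[[-0.87, -0.33, 0.37, 187.12], [-0.5, 0.6, -0.63, 607.51], [-0.01, -0.73, -0.69, 787.89], [0.0, 0.0, 0.0, 1.0]] [[0.01, -0.99, 0.17, 399.54], [-1.0, -0.01, 0.02, -7.28], [-0.02, -0.17, -0.99, 995.92], [0.0, 0.0, 0.0, 1.0]] [[482.22505381   0.         281.32283785]
 [  0.         482.22505381 207.41741301]
 [  0.           0.           1.        ]]
unit s [([214.0, 324.0], 0.82)]
unit t [([186.0, 214.0], 0.95)]
shutter_ridge s [([238.0, 305.0], 0.91), ([237.0, 274.0], 0.28)]
shutter_ridge t [([182.0, 232.0], 0.81)]
selector_slot s []
selector_slot t [([186.0, 230.0], 0.17)]
mode_slot s [([236.0, 272.0], 0.46)]
mode_slot t [([185.0, 229.0], 0.7), ([219.0, 206.0], 0.42)]
rack s [([324.0, 186.0], 0.65), ([333.0, 121.0], 0.42)]
rack t [([371.0, 214.0], 0.83)]
driver_handle s [([333.0, 125.0], 0.56)]
driver_handle t [([411.0, 198.0], 0.75), ([361.0, 214.0], 0.53)]
crosshead_handle s [([331.0, 147.0], 0.76)]
crosshead_handle t [([386.0, 207.0], 0.5), ([138.0, 204.0], 0.44)]
nutdriver_handle s [([325.0, 164.0], 0.56)]
nutdriver_handle t [([362.0, 214.0], 0.44)]
cylinder_mid s [([253.0, 212.0], 0.7)]
cylinder_mid t [([282.0, 187.0], 0.9)]
reagent s [([278.0, 162.0], 0.56)]
reagent t [([138.0, 203.0], 0.64), ([369.0, 164.0], 0.61)]
beaker s [([370.0, 184.0], 0.68), ([217.0, 327.0], 0.45)]
beaker t [([389.0, 251.0], 0.6)]
brassmass s [([167.0, 345.0], 0.73), ([335.0, 125.0], 0.43)]
brassmass t [([142.0, 203.0], 0.65)]
```

Run:
```python
import cv2
b=cv2.imread('pics/t0.png');a=cv2.imread('pics/s0.png')
cv2.imwrite('pics/t0c.png',cv2.resize(b[130:290,110:270],(600,600),interpolation=cv2.INTER_CUBIC))
```

```text
(no output)
```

View pics/t0.png

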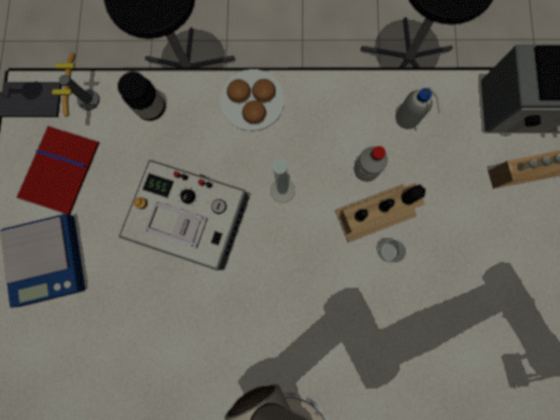

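View pics/s0.png

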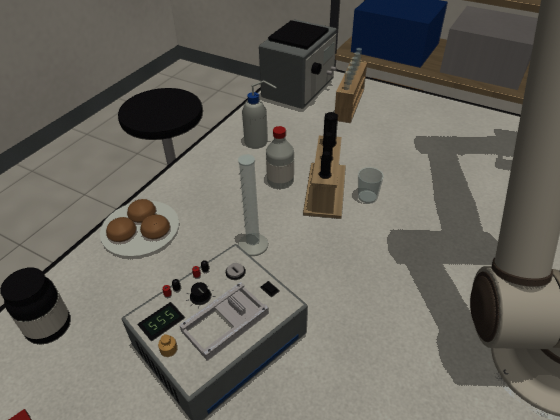

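View pics/t0c.png

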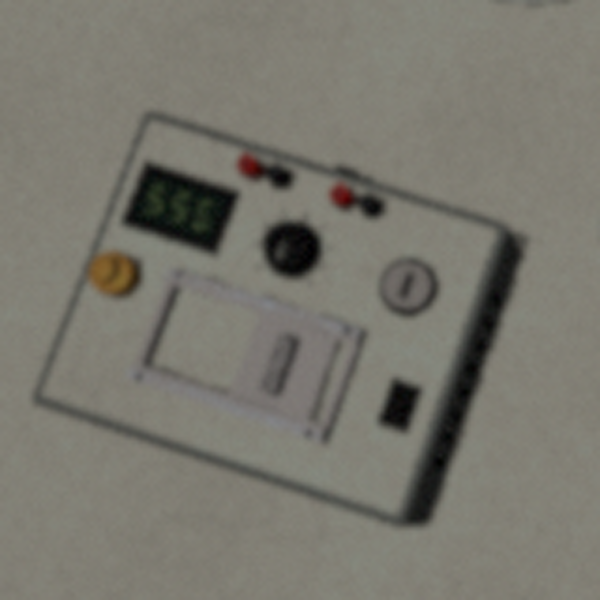

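The top view shows the unit at left, with corners near (149,160), (245,191), (218,269) and (119,237). The shutter is over the right half, with its ridge at (184,227). The rack is at the right and the thick driver is in the hole furthest right, near (413,194). The side view agrees, with the thick driver furthest away at (331,125).

Run:
```python
from h import *
from scipy.optimize import least_squares
a=shot('side');b=shot('top')
c=lambda u,v:(110+(u+.5)/3.75-.5,130+(v+.5)/3.75-.5)
obs=[((100,125,100),c(148,113)),((100,-125,100),c(505,228)),((-100,-125,100),c(407,523)),((-100,125,100),c(35,400)),((42,-78,109),c(408,286)),((42,0,122),c(292,250)),((-30,-98,109),c(400,405))]
def f(q):
    r=R.from_euler('z',q[2]).as_matrix()
    return np.ravel([proj(b,r@np.array(X)+[q[0],q[1],0])-np.array(u) for X,u in obs])
s=least_squares(f,[550,200,0]);print('unit',s.x,np.round(f(s.x),1))
o=[((42,-78,109),(235,270)),((42,0,122),(201,292))]
r=R.from_euler('z',s.x[2]).as_matrix()
for X,u in o: print('side pred',proj(a,r@np.array(X)+[s.x[0],s.x[1],0]),u)
rd=atz(b,c(283,363),130); print('ridge local',r.T@(rd-[s.x[0],s.x[1],0]))
cv2.imwrite('pics/rk.png',np.hstack([cv2.resize(b['pixels'][165:255,330:435],None,fx=3.8,fy=5*.76,interpolation=2),cv2.resize(a['pixels'][105:225,290:390],None,fx=3.8,fy=3.8,interpolation=2)[:342]]))
for n,z in(('beaker',35),('cylinder_mid',120),('reagent',80),('driver_handle',142),('crosshead_handle',137),('nutdriver_handle',133)):
    A=ctrl.search_frame(n,a);B=ctrl.search_frame(n,b)
    if A and B:print(n,[np.round(x,1) for x in tri(a,A[0]['uv'],b,B[0]['uv'])],np.round(atz(b,B[0]['uv'],z)))
```

```text
unit [ 5.31475461e+02  2.52067965e+02 -3.03911021e-01] [-0.3 -1.   2.  -0.9 -0.   1.7 -1.   1.1  0.4  0.  -1.3 -1.4  0.3  0.2]
side pred [234.54509502 267.31978153] (235, 270)
side pred [198.56664061 286.72586145] (201, 292)
ridge local [-28.01656025 -25.66317785 130.        ]
beaker [array([ 449.8, -243.6,   40.2]), np.float64(3.5)] [ 452. -244.   35.]
cylinder_mid [array([606.5,  19.2,  99.4]), np.float64(2.5)] [601.  18. 120.]
reagent [array([ 659.3, -196.2,   67.3]), np.float64(2.0)] [ 657. -193.   80.]
driver_handle [array([ 560.7, -272.1,  161. ]), np.float64(6.7)] [ 568. -277.  142.]
crosshead_handle [array([ 546.5, -223.8,  129.5]), np.float64(7.2)] [ 549. -221.  137.]
```

View pics/rk.png

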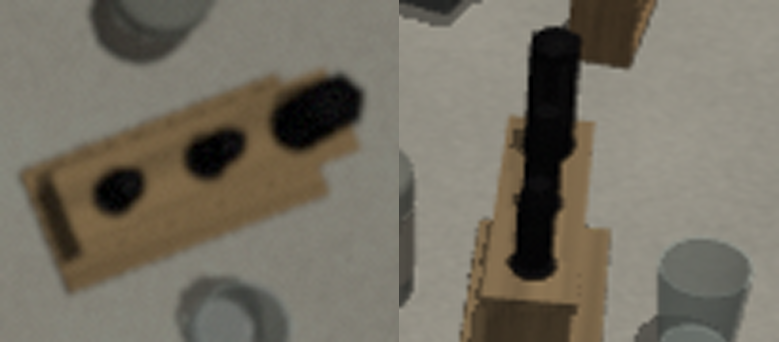

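The crop shows the thick driver in the right-hand (−y) hole, with its flange near pixel (405,201) and dome near (418,194). The slim tools are in the middle and left holes. I'll fit the rack pose to the dark tool silhouettes in both views and refine the unit.

```bash
cat >> h.py <<'E'
def sil(p,parts,shape=(420,560),S=4):
    m=np.zeros((shape[0]*S,shape[1]*S),np.uint8);t=np.linspace(0,2*np.pi,24)
    for c,r,z0,z1 in parts:
        P=np.array([proj(p,(c[0]+r*np.cos(q),c[1]+r*np.sin(q),z)) for q in t for z in(z0,z1)])
        h=cv2.convexHull(((P+.5)*S-.5).astype(np.float32));cv2.fillConvexPoly(m,np.round(h).astype(np.int32),255)
    return cv2.resize(m,shape[::-1],interpolation=cv2.INTER_AREA)/255.
E
python3 - <<'E'
from h import *
from scipy.optimize import minimize
a=shot('side');b=shot('top')
def soft(p,roi):
    g=cv2.cvtColor(p['pixels'],cv2.COLOR_BGR2GRAY).astype(float);x0,x1,y0,y1=roi
    print(np.percentile(g[y0:y1,x0:x1],[1,5,20,50]))
    return np.clip((65-g)/45,0,1)
ra=(310,350,105,180);rb=(350,430,180,230)
ma,mb=soft(a,ra),soft(b,rb)
def parts(q):
    e=np.array([-np.sin(q[2]),np.cos(q[2])]);c=np.array(q[:2])
    return [(c-60*e,16,106,179),(c-60*e,11,106,183),(c-60*e,17,100,106),(c,11.5,104,169),(c+60*e,11.5,104,161)]
def cost(q,v=False):
    P=parts(q);s=0
    for p,m,(x0,x1,y0,y1) in((a,ma,ra),(b,mb,rb)):
        d=((sil(p,P)-m)[y0:y1,x0:x1]**2).sum();s+=d
        if v:print(d,m[y0:y1,x0:x1].sum())
    return s
best=min((minimize(cost,[x,y,w],method='Nelder-Mead',options=dict(initial_simplex=[[x,y,w],[x+8,y,w],[x,y+8,w],[x,y,w+.1]])) for x in(540,555) for y in(-215,-228) for w in(.3,.4)),key=lambda r:r.fun)
q=best.x;print(q,best.fun);cost(q,True)
print('driver',parts(q)[0][0])
s=ctrl.observe();print(R.from_quat(s['tcp_rot']).as_matrix().round(3))
cv2.imwrite('pics/unit.png',cv2.resize(a['pixels'][235:415,115:320],None,fx=3.3,fy=3.3,interpolation=2)[:600])
E
```

```text
[  4.   5.  13. 110.]
[ 1.  7. 82. 98.]
[ 5.46859566e+02 -2.16812791e+02  3.79459591e-01] 190.28515015592296
86.55411679268657 821.6444444444444
103.73103336323638 554.7777777777777
driver [ 569.08467956 -272.54468796]
[[-0.975 -0.224 -0.   ]
 [-0.224  0.975  0.   ]
 [ 0.     0.    -1.   ]]
```

View pics/unit.png

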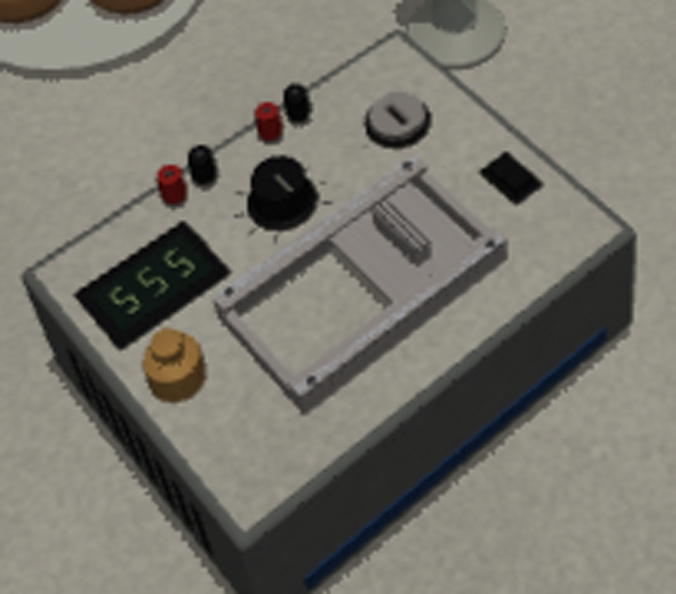

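The side crop shows the unit's top corners at about (236,245), (307,305), (189,400) and (123,318). The shutter is a few mm ajar near the −y end, and the mode disc is at (236,270).

Run:
```python
from h import *
from scipy.optimize import least_squares
a=shot('side');b=shot('top')
c=lambda u,v:(110+(u+.5)/3.75-.5,130+(v+.5)/3.75-.5)
d=lambda u,v:(115+(u+.5)/3.3-.5,235+(v+.5)/3.3-.5)
obs=[(b,(100,125,100),c(148,113)),(b,(100,-125,100),c(505,228)),(b,(-100,-125,100),c(407,523)),(b,(-100,125,100),c(35,400)),(b,(42,-78,109),c(408,284)),
(a,(100,-125,100),d(400,33)),(a,(-100,-125,100),d(633,233)),(a,(-100,125,100),d(245,545)),(a,(100,125,100),d(26,276)),(a,(42,-78,109),d(398,117))]
def f(q):
    r=R.from_euler('z',q[2]).as_matrix()
    return np.ravel([proj(p,r@np.array(X)+[q[0],q[1],0])-np.array(u) for p,X,u in obs])
for sel in(slice(0,10),slice(10,20),slice(0,20)):
    s=least_squares(lambda q:f(q)[sel],[550,200,0]);print('unit',s.x,np.round(f(s.x)[sel].reshape(-1,2),1).tolist())
q=s.x;r=R.from_euler('z',q[2]).as_matrix();t=np.array([q[0],q[1],0])
print('sel',r@[-30,-30,0]+t)
print('ridge',r.T@(atz(b,c(283,363),130)-t),r.T@(atz(a,d(396,225),130)-t), r.T@(tri(a,d(396,225),b,c(283,363))[0]-t))
```

```text
unit [ 5.32276133e+02  2.52603595e+02 -3.02132893e-01] [[-0.6, -1.2], [1.7, -1.3], [-0.1, 1.3], [-1.2, 0.9], [0.2, 0.1]]
unit [ 5.28136518e+02  2.54631551e+02 -3.06500822e-01] [[0.1, -2.6], [2.8, -0.7], [-0.5, 2.6], [-2.4, -0.8], [0.2, -1.1]]
unit [ 5.29841974e+02  2.53659338e+02 -3.04264312e-01] [[-1.0, -0.3], [1.3, -0.2], [-0.8, 2.4], [-1.8, 1.8], [-0.3, 1.2], [-0.6, -3.3], [2.2, -1.7], [-0.8, 1.5], [-2.8, -1.5], [-0.4, -1.8]]
sel [492.23220443 234.02505042   0.        ]
ridge [-25.97227282 -26.70197331 130.        ] [-29.7135902  -22.01042704 130.        ] [-25.74727895 -24.64260287 123.3945054 ]
```

>>> play_rows(
  deltas=[
    [-0.987,0.463,0,0,0,0],
    [-0.987,0.463,0,0,0,0],
    [-0.987,0.463,0,0,0,0],
    [-0.987,0.463,0,0,0,0],
    [-0.987,0.463,0,0,0,0],
    [-0.987,0.463,0,0,0,0],
    [-0.987,0.463,0,0,0,0],
    [-0.987,0.463,0,0,0,0],
    [-0.987,0.463,0,0,0,0],
    [-0.987,0.463,0,0,0,0],
    [-0.987,0.463,0,0,0,0],
    [-0.987,0.463,0,0,0,0],
    [-0.987,0.463,0,0,0,0],
    [-0.987,0.463,0,0,0,0],
    [-0.987,0.463,0,0,0,0],
    [-0.987,0.463,0,0,0,0],
    [-0.987,0.463,0,0,0,0],
    [-0.987,0.463,0,0,0,0],
    [-0.987,0.463,0,0,0,0],
    [-0.987,0.463,0,0,0,0],
  ],
  jaw=0.3,
)

```text
clock: 3.87
ee_pos: [570.1, -272.0, 222.7]
tcp_rot: [-0.113, 0.994, -0.0, 0.0]
force: [-0.8, -0.6, -0.1]
opening: 56.6
finger_force: 0.0
```

>>> play_rows(
  deltas=[
    [0,0,0,0,0,1],
    [0,0,0,0,0,1],
    [0,0,0,0,0,1],
    [0,0,0,0,0,1],
    [0,0,0,0,0,1],
    [0,0,0,0,0,1],
    [0,0,0,0,0,1],
    [0,0,0,0,0,1],
    [0,0,0,0,0,1],
    [0,0,0,0,0,1],
    [0,0,0,0,0,1],
    [0,0,0,0,0,1],
    [0,0,0,0,0,1],
    [0,0,0,0,0,1],
    [0,0,0,0,0,1],
    [0,0,0,0,0,1],
    [0,0,0,0,0,1],
    [0,0,0,0,0,0.5],
  ],
)

```text
clock: 5.37
ee_pos: [569.1, -273.0, 222.6]
tcp_rot: [0.555, 0.832, 0.0, 0.0]
force: [0.4, 0.2, 0.9]
opening: 56.6
finger_force: 0.0
```

Run:
```python
from h import *
s=st()
Rm=R.from_quat(s['tcp_rot']).as_matrix();print(Rm.round(3), Rm.T@(np.array([569,-272.5,123])-s['ee_pos'])/25)
```

```text
{'clock': 5.367, 'ee_pos': [569.095, -273.03, 222.552], 'tcp_rot': [0.555, 0.832, 0.0, 0.0], 'force': [0.365, 0.186, 0.865], 'ft_torque': [-0.107, 0.085, -0.035], 'opening': 56.622, 'finger_force': 0.0, 'joint_positions': [-0.191, 0.395, 0.024, 0.0, -1.2, -2.557]}
[[-0.383  0.924  0.   ]
 [ 0.924  0.383 -0.   ]
 [-0.     0.    -1.   ]] [0.02118132 0.00450115 3.98207767]
```

>>> play_rows(
  deltas=[
    [0,0,0.8,0,0,0],
    [0,0,0.8,0,0,0],
    [0,0,0.6,0,0,0],
    [0,0,0.6,0,0,0],
    [0,0,0.6,0,0,0],
    [0,0,0.5,0,0,0],
  ],
)

```text
clock: 5.87
ee_pos: [568.8, -272.9, 123.9]
tcp_rot: [0.554, 0.833, -0.0, -0.0]
force: [0.5, 0.4, -0.3]
opening: 56.9
finger_force: 0.0
```

>>> play_rows(
  deltas=[
    [0,0,0,0,0,0],
    [0,0,0,0,0,0],
    [0,0,0,0,0,0],
    [0,0,0,0,0,0],
    [0,0,0,0,0,0],
    [0,0,0,0,0,0],
  ],
  jaw=-1,
  grip_force=10,
)

```text
clock: 6.37
ee_pos: [569.5, -273.2, 126.2]
tcp_rot: [0.554, 0.833, 0.0, 0.001]
force: [0.1, 0.6, 2.6]
opening: 30.2
finger_force: 9.9
```

>>> play_rows(
  deltas=[
    [0,0,0,0,0,0],
    [0,0,0,0,0,0],
    [0,0,0,0,0,0],
    [0,0,0,0,0,0],
  ],
  grip_force=40,
)

```text
clock: 6.7
ee_pos: [569.5, -273.2, 126.2]
tcp_rot: [0.554, 0.833, 0.0, 0.001]
force: [0.4, 1.4, 6.6]
opening: 30.0
finger_force: 39.7
```

>>> play_rows(
  deltas=[
    [0,0,-0.4,0,0,0],
    [0,0,-0.6,0,0,0],
    [0,0,-0.8,0,0,0],
    [0,0,-0.8,0,0,0],
    [0,0,-0.8,0,0,-1],
    [0,0,-0.8,0,0,-1],
    [0,0,-0.8,0,0,-1],
    [0,0,-0.8,0,0,-1],
    [0,0,-0.8,0,0,-1],
    [0,0,-0.8,0,0,-1],
    [0,0,-0.8,0,0,-1],
    [0,0,-0.8,0,0,-1],
    [0,0,-0.4,0,0,-1],
    [0,0,0,0,0,-1],
    [0,0,0,0,0,-1],
    [0,0,0,0,0,-1],
    [0,0,0,0,0,-1],
    [0,0,0,0,0,-1],
    [0,0,0,0,0,-1],
  ],
)

```text
clock: 8.28
ee_pos: [568.8, -272.7, 359.2]
tcp_rot: [-0.015, 1.0, 0.001, -0.001]
force: [-0.3, 0.3, -1.0]
opening: 30.3
finger_force: 39.7
```

Run:
```python
from h import *
s=st();a=shot('side');b=shot('top')
Rm=R.from_quat(s['tcp_rot']).as_matrix();print(Rm.round(3))
tip=np.array(s['ee_pos'])+108*Rm[:,2];out=[]
for p in(a,b):
    u=proj(p,tip);print(u);x,y=np.round(u).astype(int)
    x=np.clip(x,30,530);y=np.clip(y,40,380)
    out.append(cv2.resize(p['pixels'][y-40:y+40,x-30:x+30],(390,520),interpolation=2))
cv2.imwrite('pics/tip.png',np.hstack(out))
```

```text
{'clock': 8.283, 'ee_pos': [568.753, -272.699, 359.216], 'tcp_rot': [-0.015, 1.0, 0.001, -0.001], 'force': [-0.274, 0.306, -1.025], 'ft_torque': [-0.052, 0.006, 0.037], 'opening': 30.276, 'finger_force': 39.685, 'joint_positions': [-0.191, 0.343, 0.279, -0.001, -1.509, -1.35]}
[[-1.    -0.03  -0.002]
 [-0.03   1.     0.001]
 [ 0.002  0.001 -1.   ]]
[332.2389006   87.28211042]
[428.33247819 184.92040533]
```

View pics/tip.png

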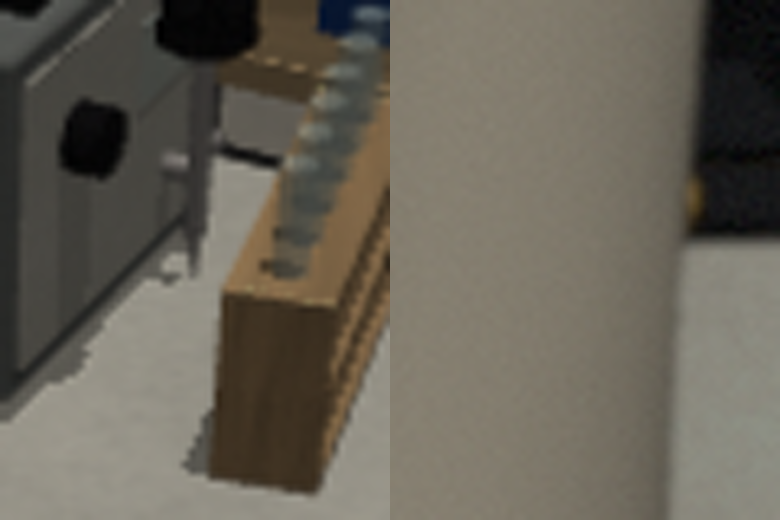

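The lifted driver's tip shows at about (332,90) in the side view, where predicted. The blade looks narrow there, i.e. nearly edge-on to the camera, so its width lies about 60° clockwise from the gripper's x axis. I'll carry it to the unit, turn it to match, and check again.

>>> play_rows(
  deltas=[
    [0.139,0.971,0,0,0,0],
    [0.139,0.971,0,0,0,0],
    [0.139,0.971,0,0,0,0],
    [0.139,0.971,0,0,0,0],
    [0.139,0.971,0,0,0,0],
    [0.139,0.971,0,0,0,0],
    [0.139,0.971,0,0,0,0],
    [0.139,0.971,0,0,0,0],
    [0.139,0.971,0,0,0,0],
    [0.139,0.971,0,0,0,0],
    [0.139,0.971,0,0,0,0],
    [0.139,0.971,0,0,0,0],
    [0.139,0.971,0,0,0,0],
    [0.139,0.971,0,0,0,0],
    [0.139,0.971,0,0,0,0],
    [0.139,0.971,0,0,0,0],
    [0.139,0.971,0,0,0,0],
    [0.139,0.971,0,0,0,0],
    [0.139,0.971,0,0,0,0],
    [0.139,0.971,0,0,0,0],
  ],
)

```text
clock: 10.05
ee_pos: [486.4, 211.6, 359.9]
tcp_rot: [-0.012, 1.0, 0.0, -0.0]
force: [0.4, -0.2, -1.6]
opening: 30.1
finger_force: 39.7
```

>>> play_rows(
  deltas=[
    [0,0,0,0,0,-1],
    [0,0,0,0,0,-1],
    [0,0,0,0,0,-1],
    [0,0,0,0,0,-1],
    [0,0,0,0,0,-1],
    [0,0,0,0,0,-1],
    [0,0,0,0,0,-1],
    [0,0,0,0,0,-1],
    [0,0,0,0,0,-1],
    [0,0,0,0,0,-1],
    [0,0,0,0,0,-1],
    [0,0,0,0,0,-1],
    [0,0,0,0,0,-1],
    [0,0,0,0,0,-1],
    [0,0,0,0,0,-1],
    [0,0,0,0,0,-1],
    [0,0,0,0,0,-1],
    [0,0,0,0,0,-1],
    [0,0,0,0,0,-1],
    [0,0,0,0,0,-1],
  ],
)

```text
clock: 11.72
ee_pos: [486.8, 210.4, 359.7]
tcp_rot: [0.727, -0.687, -0.0, 0.0]
force: [-0.0, 0.4, -1.5]
opening: 29.8
finger_force: 39.7
```

>>> play_rows(
  deltas=[
    [0,0,0.3,0,0,-1],
    [0,0,0.3,0,0,-1],
    [0,0,0.3,0,0,-1],
    [0,0,0.3,0,0,-1],
    [0,0,0.3,0,0,-1],
    [0,0,0.3,0,0,-1],
    [0,0,0.3,0,0,-1],
    [0,0,0.3,0,0,-1],
    [0,0,0.3,0,0,-1],
    [0,0,0.3,0,0,-1],
    [0,0,0.3,0,0,-1],
    [0,0,0.3,0,0,-1],
    [0,0,0.3,0,0,-1],
    [0,0,0.1,0,0,-1],
    [0,0,0,0,0,-1],
    [0,0,0,0,0,-1],
    [0,0,0,0,0,-1],
    [0,0,0,0,0,-1],
    [0,0,0,0,0,-1],
    [0,0,0,0,0,-1],
  ],
)

```text
clock: 13.38
ee_pos: [486.8, 210.4, 259.8]
tcp_rot: [0.999, 0.043, -0.0, 0.0]
force: [0.2, -0.6, -1.5]
opening: 30.1
finger_force: 39.7
```

>>> play_rows(
  deltas=[
    [0,0,0,0,0,-1],
    [0,0,0,0,0,-1],
    [0,0,0,0,0,-1],
    [0,0,0,0,0,-1],
    [0,0,0,0,0,-1],
    [0,0,0,0,0,-1],
    [0,0,0,0,0,-1],
    [0,0,0,0,0,-1],
  ],
)

```text
clock: 14.05
ee_pos: [486.8, 210.4, 259.8]
tcp_rot: [0.935, 0.355, -0.0, -0.0]
force: [0.5, 0.3, -1.7]
opening: 29.9
finger_force: 39.7
```

Run:
```python
from h import *
s=st();a=shot('side')
Rm=R.from_quat(s['tcp_rot']).as_matrix();print(Rm.round(3))
tip=np.array(s['ee_pos'])+108*Rm[:,2]
u=proj(a,tip);print(tip,u)
cv2.imwrite('pics/tip2.png',cv2.resize(a['pixels'][220:345,160:300],None,fx=4.7,fy=4.7,interpolation=2))
```

```text
{'clock': 14.05, 'ee_pos': [486.759, 210.415, 259.777], 'tcp_rot': [0.935, 0.355, -0.0, -0.0], 'force': [0.503, 0.312, -1.74], 'ft_torque': [-0.137, 0.087, -0.05], 'opening': 29.874, 'finger_force': 39.685, 'joint_positions': [0.714, 0.198, -0.161, -0.0, -1.213, 1.583]}
[[ 0.748  0.664 -0.001]
 [ 0.664 -0.748 -0.   ]
 [-0.001 -0.    -1.   ]]
[486.66628641 210.39654795 151.77722696] [248.24329169 283.34372863]
```

View pics/tip2.png

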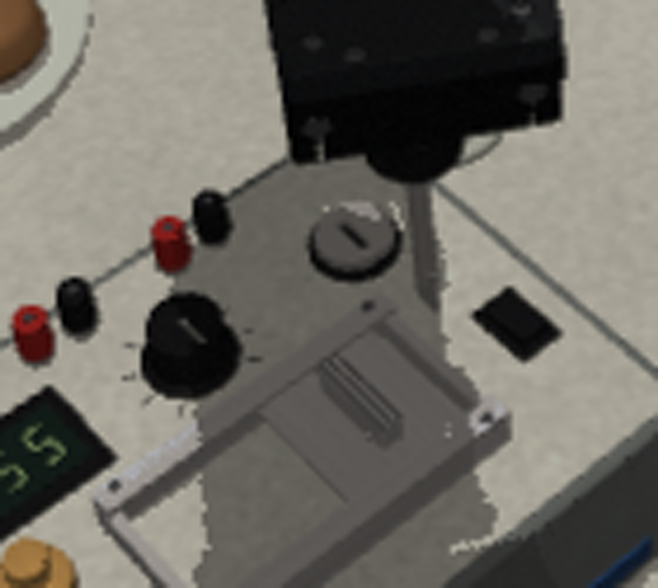

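The blade hangs over the frame's −y end with its tip at about (251,282). Its end edge runs parallel to the ridge, so it is aligned with the unit's x axis. The ridge is at (237,303). Next I lower the driver and push the ridge open.

>>> play_rows(
  deltas=[
    [0,0,0.4,0,0,0],
    [0,0,0.4,0,0,0],
    [0,0,0.39,0,0,0],
    [0,0,0,0,0,0],
  ],
)

```text
clock: 14.43
ee_pos: [485.4, 209.6, 226.9]
tcp_rot: [0.935, 0.353, -0.003, 0.001]
force: [-0.2, -0.1, -1.2]
opening: 30.0
finger_force: 39.7
```

>>> play_rows(
  deltas=[
    [0.22,-0.13,0,0,0,0],
    [0.22,-0.13,0,0,0,0],
    [0.22,-0.13,0,0,0,0],
    [0.22,-0.13,0,0,0,0],
    [0.22,-0.13,0,0,0,0],
    [0.22,-0.13,0,0,0,0],
    [0.22,-0.13,0,0,0,0],
    [0.22,-0.13,0,0,0,0],
  ],
)

```text
clock: 15.1
ee_pos: [502.9, 259.6, 230.4]
tcp_rot: [0.935, 0.354, -0.0, 0.0]
force: [-0.7, -1.4, -0.8]
opening: 30.0
finger_force: 39.7
```

>>> play_rows(
  deltas=[
    [0.22,-0.13,0,0,0,0],
    [0.22,-0.13,0,0,0,0],
    [0.2,-0.12,0,0,0,0],
    [0.2,-0.12,0,0,0,0],
    [0,0,0,0,0,0],
  ],
)

```text
clock: 15.52
ee_pos: [510.7, 283.8, 230.0]
tcp_rot: [0.935, 0.355, 0.0, -0.0]
force: [-0.6, 0.3, -1.4]
opening: 29.7
finger_force: 39.7
```

>>> play_rows(
  deltas=[
    [0,0,-0.4,0,0,0],
    [-0.3,0.15,-0.4,0,0,0],
    [-0.5,0.27,0,0,0,0],
    [-0.5,0.27,0,0,0,0],
    [-0.4,0.21,0,0,0,0],
    [-0.18,0.1,0,0,0,0],
    [0,0,0,0,0,0],
    [0,0,0,0,0,0],
  ],
)

```text
clock: 16.18
ee_pos: [491.7, 232.3, 250.6]
tcp_rot: [0.935, 0.354, 0.0, -0.0]
force: [-0.3, 0.3, -1.5]
opening: 30.2
finger_force: 39.7
```

Run:
```python
from h import *
s=st();a=shot('side','s3.png');b=shot('top','t3.png')
Rm=R.from_quat(s['tcp_rot']).as_matrix()
tip=np.array(s['ee_pos'])+108*Rm[:,2]
print('tip pred',tip,proj(a,tip)); print('sel pred',proj(a,[492.2,234,109]))
for n in('selector_slot','driver_tip','shutter_ridge','mode_slot'):
  print(n,[[(np.round(d['uv'],1).tolist(),round(d['confidence'],2)) for d in ctrl.search_frame(n,p)[:2]] for p in(a,b)])
cv2.imwrite('pics/c3.png',cv2.resize(a['pixels'][255:345,175:285],None,fx=6.5,fy=6.5,interpolation=2))
```

```text
{'clock': 16.183, 'ee_pos': [491.742, 232.28, 250.64], 'tcp_rot': [0.935, 0.354, 0.0, -0.0], 'force': [-0.312, 0.348, -1.509], 'ft_torque': [-0.153, 0.089, -0.008], 'opening': 30.232, 'finger_force': 39.684, 'joint_positions': [0.74, 0.226, -0.147, 0.0, -1.196, 1.555]}
tip pred [491.82020358 232.34351003 142.63973093] [238.72323974 294.94661724]
sel pred [239.48406814 307.60682138]
selector_slot [[([239.5, 307.8], 0.78)], [([187.9, 230.3], 0.56)]]
driver_tip [[([240.0, 310.4], 0.73), ([238.2, 275.6], 0.55)], [([173.3, 229.1], 0.48)]]
shutter_ridge [[([214.1, 324.3], 0.91)], []]
mode_slot [[], []]
```

View pics/c3.png

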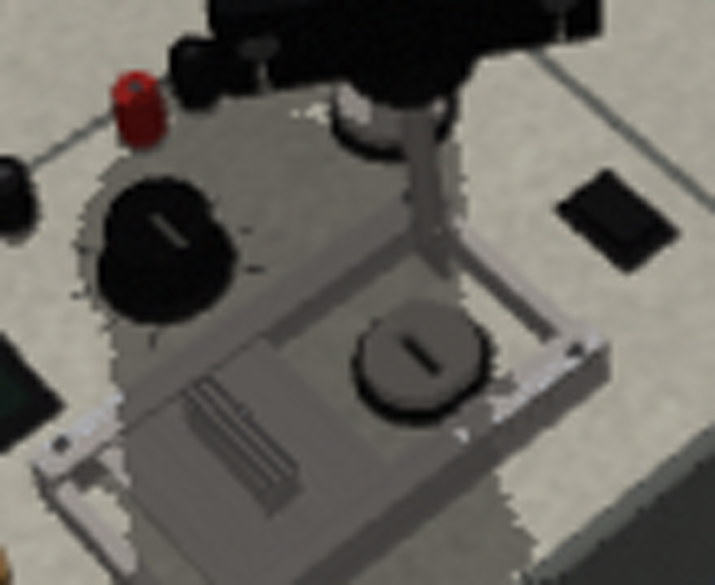

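The shutter is open, with its ridge at (212,323). The range slot is at about (239.7,309.4), aligned along the unit's x axis to within a few degrees, and the blade tip is at about (241.4,295.2). I'll work out the correction in this same view.

Run:
```python
from h import *
a=shot('side');im=a['pixels']
c=lambda u,v:np.array((175+(u+.5)/6.5-.5,255+(v+.5)/6.5-.5))
g=cv2.cvtColor(im,cv2.COLOR_BGR2GRAY)
print(g[282:302,232:250]);print(g[303:316,232:248])
s=st();Rm=R.from_quat(s['tcp_rot']).as_matrix();tz=s['ee_pos'][2]-108
for tu in [(430,262),(433,262),(433,268)]:
    P=atz(a,c(*tu),tz);S=atz(a,c(421,354),109)
    print(np.round(P-s['ee_pos'],1),'grip-frame',np.round(Rm.T@(P-s['ee_pos']),1),'corr tool',np.round(Rm.T@(S-P),1),S.round(1))
e1,e2=atz(a,c(403,337),109),atz(a,c(438,372),109);print('slot ang',np.degrees(np.arctan2(*(e1-e2)[1::-1])),np.linalg.norm(e1-e2))
```

```text
[[ 99  98  98  96  95  81  59  62  63  60  71  98 111 158 159 161 164 167]
 [ 99  98  98  98  95  78  59  62  63  59  63  96  97 112 160 161 163 166]
 [ 98  98  99  98  92  62  58  62  63  60  62  91  97 110 157 162 164 166]
 [ 95  98  98  93  83  49  59  61  63  60  62  90 102  98 113 162 163 161]
 [ 97  96  93  89  85  71  63  62  63  61  57  67  92  99 115 166 168 164]
 [ 96  91  89  89  88  85  63  61  62  61  59  84 128 101 113 164 165 164]
 [ 88  88  89  89  87  85  69  60  63  62  60  73  99 132 124 163 162 161]
 [ 88  88  89  88  88  84  63  60  62  63  61  72 101 144 149 161 162 162]
 [ 88  88  87  88  86  74  61  59  62  63  66  64  83 101 147 149 159 164]
 [ 88  88  86  74  65  64  59  59  62  58  57  59  67  93 145 147 149 161]
 [ 88  85  73  65  65  66  64  58  62  59  60  61  65  74 112 145 147 148]
 [ 80  68  65  64  66  67  67  58  58  61  65  67  65  64  73 111 144 147]
 [ 64  64  65  66  69  77  85  74  58  57  58  62  78  65  64  73 112 144]
 [ 65  66  67  70  83  93  93  90  74  58  56  64  85  79  64  63  73 111]
 [ 66  68  72  85  97  95  93  91  88  68  57  64 
[... 1189 characters left out ...]
68  56  50   9]
 [ 24  55  60  73  77  78  77  78  77  76  67  62  55  29  10  19]]
{'clock': 16.733, 'ee_pos': [491.647, 232.716, 250.178], 'tcp_rot': [0.935, 0.354, -0.0, 0.0], 'force': [0.4, 0.76, -1.475], 'ft_torque': [-0.078, 0.114, 0.015], 'opening': 29.947, 'finger_force': 39.684, 'joint_positions': [0.74, 0.228, -0.147, 0.0, -1.196, 1.555]}
[  -2.4   -2.3 -108. ] grip-frame [ -3.3   0.2 108. ] corr tool [ 5.3 -3.6 33.2] [490.8 236.5 109. ]
[  -3.1   -2.7 -108. ] grip-frame [ -4.1  -0.  108. ] corr tool [ 6.  -3.4 33.2] [490.8 236.5 109. ]
[  -4.1   -1.2 -108. ] grip-frame [ -3.8  -1.8 108. ] corr tool [ 5.8 -1.6 33.2] [490.8 236.5 109. ]
slot ang -18.447740641620868 14.60421465360978
```

>>> play_rows(
  deltas=[
    [0.12,-0.05,0,0,0,0],
    [0.11,-0.06,0,0,0,0],
    [0,0,0.4,0,0,0],
    [0,0,0.4,0,0,0],
    [0,0,0.3,0,0,0],
    [0,0,0.14,0,0,0],
    [0,0,0,0,0,0],
    [0,0,0,0,0,0],
  ],
)

```text
clock: 17.4
ee_pos: [494.1, 238.3, 219.0]
tcp_rot: [0.935, 0.354, -0.0, 0.0]
force: [0.1, 0.0, -1.3]
opening: 29.8
finger_force: 39.7
```

>>> play_rows(
  deltas=[
    [0,0,0.08,0,0,0],
    [0,0,0.08,0,0,0],
    [0,0,0,0,0,0],
    [0,0,0,0,0,0],
  ],
)

```text
clock: 17.73
ee_pos: [494.3, 238.4, 215.7]
tcp_rot: [0.935, 0.354, 0.0, 0.0]
force: [0.3, 0.0, -0.4]
opening: 29.9
finger_force: 39.7
```

>>> play_rows(
  deltas=[
    [0,0,0.06,0,0,0],
    [0,0,0.06,0,0,0],
    [0,0,0.06,0,0,0],
    [0,0,0,0,0,0],
    [0,0,0,0,0,0],
  ],
)

```text
clock: 18.15
ee_pos: [494.3, 238.3, 210.5]
tcp_rot: [0.935, 0.354, -0.0, 0.0]
force: [1.6, -1.6, -1.6]
opening: 30.2
finger_force: 39.7
```

Run:
```python
from h import *
st();a=shot('side')
cv2.imwrite('pics/c4.png',cv2.resize(a['pixels'][265:340,185:285],None,fx=7,fy=7,interpolation=2))
```

```text
{'clock': 18.15, 'ee_pos': [494.255, 238.261, 210.534], 'tcp_rot': [0.935, 0.354, -0.0, 0.0], 'force': [1.603, -1.577, -1.628], 'ft_torque': [-0.758, -0.485, 0.026], 'opening': 30.194, 'finger_force': 39.688, 'joint_positions': [0.745, 0.265, -0.2, 0.0, -1.107, 1.55]}
```

View pics/c4.png

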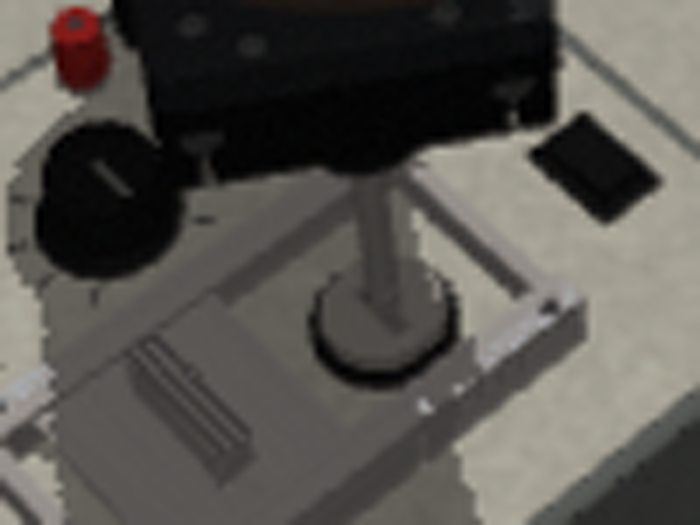

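The blade stands in the slot, with its tip at the disc centre near (240,309). The residual side force is about 2 N, so I shift slightly and turn clockwise, compensating for the 3.7 mm grip offset.

>>> play_rows(
  deltas=[
    [0,0.04,0,0,0,0],
    [0,0.012,0,0,0,1],
    [0,0.012,0,0,0,1],
    [0,0.012,0,0,0,1],
    [0,0.012,0,0,0,1],
    [0,0.012,0,0,0,1],
  ],
)

```text
clock: 18.7
ee_pos: [495.0, 236.3, 210.5]
tcp_rot: [0.987, 0.16, -0.001, 0.0]
force: [-1.2, -1.0, -1.9]
opening: 30.0
finger_force: 39.6
```

Run:
```python
from h import *
s=st();Rm=R.from_quat(s['tcp_rot']).as_matrix();print(Rm.T@s['force'])
```

```text
{'clock': 18.7, 'ee_pos': [495.047, 236.315, 210.47], 'tcp_rot': [0.987, 0.16, -0.001, 0.0], 'force': [-1.223, -0.98, -1.87], 'ft_torque': [-0.364, 0.211, 0.052], 'opening': 29.987, 'finger_force': 39.62, 'joint_positions': [0.741, 0.265, -0.199, -0.001, -1.108, 1.151]}
[-1.4664612   0.54472086  1.87188935]
```

>>> play_rows(
  deltas=[
    [0,0.012,0,0,0,1],
    [0,0.012,0,0,0,1],
    [0,0.012,0,0,0,1],
    [0,0.012,0,0,0,1],
    [0,0.012,0,0,0,1],
    [0,0.012,0,0,0,1],
    [0,0.012,0,0,0,1],
    [0,0.012,0,0,0,1],
    [0,0.012,0,0,0,1],
    [0,0.012,0,0,0,1],
    [0,0.012,0,0,0,1],
    [0,0.012,0,0,0,1],
    [0,0.012,0,0,0,1],
    [0,0.012,0,0,0,1],
  ],
)

```text
clock: 19.87
ee_pos: [495.2, 233.6, 210.6]
tcp_rot: [0.921, -0.389, 0.0, -0.001]
force: [1.3, 1.1, -3.6]
opening: 29.8
finger_force: 39.6
```

Run:
```python
from h import *
s=st()
```

```text
{'clock': 19.867, 'ee_pos': [495.209, 233.564, 210.561], 'tcp_rot': [0.921, -0.389, 0.0, -0.001], 'force': [1.326, 1.05, -3.64], 'ft_torque': [0.288, -0.613, 0.11], 'opening': 29.781, 'finger_force': 39.631, 'joint_positions': [0.736, 0.262, -0.203, -0.001, -1.103, 0.035]}
```

>>> play_rows(
  deltas=[
    [0,0.012,0,0,0,1],
    [0,0.012,0,0,0,1],
    [0,0,0,0,0,0],
  ],
)

```text
clock: 20.12
ee_pos: [495.0, 233.1, 210.6]
tcp_rot: [0.888, -0.46, 0.0, -0.001]
force: [2.1, 1.5, -4.4]
opening: 30.0
finger_force: 39.7
```

Run:
```python
from h import *
s=st()
```

```text
{'clock': 20.117, 'ee_pos': [494.962, 233.137, 210.575], 'tcp_rot': [0.888, -0.46, 0.0, -0.001], 'force': [2.083, 1.487, -4.416], 'ft_torque': [0.456, -0.888, 0.097], 'opening': 30.021, 'finger_force': 39.656, 'joint_positions': [0.736, 0.261, -0.205, -0.001, -1.103, -0.122]}
```

>>> play_rows(
  deltas=[
    [0,0.006,0,0,0,0.5],
    [0,0.006,0,0,0,0.5],
    [0,0,0,0,0,0],
  ],
)

```text
clock: 20.37
ee_pos: [494.8, 232.9, 210.6]
tcp_rot: [0.869, -0.494, 0.0, -0.001]
force: [3.2, 1.6, -4.1]
opening: 30.0
finger_force: 39.7
```

Run:
```python
from h import *
for i in range(3): s=st();shot('side')
```

```text
{'clock': 20.367, 'ee_pos': [494.813, 232.931, 210.609], 'tcp_rot': [0.869, -0.494, 0.0, -0.001], 'force': [3.209, 1.553, -4.078], 'ft_torque': [0.631, -1.196, 0.081], 'opening': 29.999, 'finger_force': 39.658, 'joint_positions': [0.736, 0.26, -0.205, -0.001, -1.102, -0.2]}
{'clock': 20.417, 'ee_pos': [494.798, 232.906, 210.626], 'tcp_rot': [0.869, -0.494, 0.0, -0.001], 'force': [3.071, 1.375, -5.975], 'ft_torque': [0.719, -1.298, 0.057], 'opening': 30.146, 'finger_force': 39.66, 'joint_positions': [0.736, 0.26, -0.205, -0.0, -1.103, -0.199]}
{'clock': 20.467, 'ee_pos': [494.753, 232.859, 210.628], 'tcp_rot': [0.869, -0.494, 0.0, -0.001], 'force': [3.805, 2.304, -5.374], 'ft_torque': [0.795, -1.315, 0.057], 'opening': 30.367, 'finger_force': 39.661, 'joint_positions': [0.736, 0.26, -0.205, -0.0, -1.103, -0.199]}
```

>>> play_rows(
  deltas=[
    [0,0.006,0,0,0,0.5],
    [0,0.006,0,0,0,0.5],
    [0,0,0,0,0,0],
  ],
)

```text
clock: 20.77
ee_pos: [494.5, 232.7, 210.7]
tcp_rot: [0.849, -0.529, 0.0, -0.001]
force: [3.3, 2.1, -6.9]
opening: 30.1
finger_force: 39.6
```

Run:
```python
from h import *
for i in range(3): s=st();shot('side')
```

```text
{'clock': 20.767, 'ee_pos': [494.517, 232.668, 210.656], 'tcp_rot': [0.849, -0.529, 0.0, -0.001], 'force': [3.271, 2.054, -6.928], 'ft_torque': [1.066, -1.703, 0.107], 'opening': 30.056, 'finger_force': 39.644, 'joint_positions': [0.736, 0.26, -0.206, -0.0, -1.103, -0.28]}
{'clock': 20.817, 'ee_pos': [494.503, 232.665, 210.659], 'tcp_rot': [0.849, -0.529, 0.0, -0.001], 'force': [4.936, 3.259, -6.855], 'ft_torque': [1.131, -1.753, 0.098], 'opening': 30.34, 'finger_force': 39.644, 'joint_positions': [0.736, 0.26, -0.206, -0.0, -1.103, -0.279]}
{'clock': 20.867, 'ee_pos': [494.523, 232.687, 210.697], 'tcp_rot': [0.849, -0.528, 0.0, -0.001], 'force': [3.181, 2.865, -7.577], 'ft_torque': [1.083, -1.742, 0.157], 'opening': 29.741, 'finger_force': 39.644, 'joint_positions': [0.736, 0.26, -0.206, -0.0, -1.103, -0.279]}
```

>>> play_rows(
  deltas=[
    [0,-0.03,-0.01,0,0,0],
    [0,-0.03,0,0,0,0],
    [0,0,0,0,0,0.5],
    [0,0,0,0,0,0.5],
    [0,0,0,0,0,0],
  ],
)

```text
clock: 21.33
ee_pos: [494.8, 232.6, 210.7]
tcp_rot: [0.827, -0.563, -0.0, 0.0]
force: [2.6, 2.2, -6.9]
opening: 29.9
finger_force: 39.6
```

Run:
```python
from h import *
for i in range(3): s=st();a=shot('side','s5.png')
```

```text
{'clock': 21.333, 'ee_pos': [494.814, 232.647, 210.653], 'tcp_rot': [0.827, -0.563, -0.0, 0.0], 'force': [2.615, 2.241, -6.904], 'ft_torque': [1.163, -1.019, 0.221], 'opening': 29.887, 'finger_force': 39.56, 'joint_positions': [0.736, 0.262, -0.203, -0.001, -1.107, -0.36]}
{'clock': 21.383, 'ee_pos': [494.817, 232.626, 210.639], 'tcp_rot': [0.827, -0.562, -0.0, 0.0], 'force': [2.56, 2.685, -7.646], 'ft_torque': [1.168, -0.981, 0.268], 'opening': 30.02, 'finger_force': 39.557, 'joint_positions': [0.736, 0.262, -0.203, -0.001, -1.107, -0.359]}
{'clock': 21.433, 'ee_pos': [494.838, 232.611, 210.652], 'tcp_rot': [0.827, -0.562, -0.0, 0.0], 'force': [3.382, 2.67, -6.585], 'ft_torque': [1.24, -0.951, 0.229], 'opening': 29.82, 'finger_force': 39.555, 'joint_positions': [0.736, 0.262, -0.203, -0.001, -1.107, -0.359]}
```

>>> play_rows(
  deltas=[
    [0,-0.012,0,0,0,-1],
    [0,-0.012,0,0,0,-1],
    [0,-0.012,0,0,0,-1],
    [0,0,-0.1,0,0,0],
    [0,0,-0.3,0,0,0],
    [0,0,-0.5,0,0,0],
    [0,0,-0.6,0,0,0],
    [0,0,0,0,0,0],
  ],
)

```text
clock: 22.15
ee_pos: [497.2, 233.0, 252.7]
tcp_rot: [0.888, -0.46, 0.002, -0.002]
force: [0.6, 0.0, -0.3]
opening: 30.2
finger_force: 39.7
```

Run:
```python
from h import *
s=st();a=shot('side','s6.png')
Rm=R.from_quat(s['tcp_rot']).as_matrix();print(Rm.round(3))
g=cv2.cvtColor(a['pixels'],cv2.COLOR_BGR2GRAY).astype(float)
print(g[288:318,230:250].astype(int))
vs,us=np.mgrid[303:316,233:247]
w=np.clip(65-g[303:316,233:247],0,None)
P=np.array([atz(a,(u,v),109)[:2] for u,v in zip(us.ravel(),vs.ravel())]);k=w.ravel()
m=np.hypot(*(P-[490.8,236.5]).T)<10;P,k=P[m],k[m]
c=(P*k[:,None]).sum(0)/k.sum();C=((P-c)*k[:,None]).T@(P-c);e=np.linalg.eigh(C);print(c,e[0],np.degrees(np.arctan2(e[1][1,1],e[1][0,1])))
```

```text
{'clock': 22.15, 'ee_pos': [497.19, 233.041, 252.709], 'tcp_rot': [0.888, -0.46, 0.002, -0.002], 'force': [0.648, 0.021, -0.283], 'ft_torque': [0.057, 0.051, -0.035], 'opening': 30.158, 'finger_force': 39.685, 'joint_positions': [0.735, 0.232, -0.136, 0.002, -1.198, -0.121]}
[[ 0.576 -0.817  0.005]
 [-0.817 -0.576  0.002]
 [ 0.001 -0.005 -1.   ]]
[[ 98  92  76  60  62  63  60  62  74  82  71  71  85  90  91  93  98 100
   99  99]
 [ 94  90  81  61  63  62  59  57  65  67  65  67  70  85  91  91  91  99
   99 100]
 [ 90  86  67  72  63  63  60  57  61  66  67  66  66  69  85  90  91  92
   98 101]
 [ 90  87  70  63  62  63  61  57  58  65  70  70  66  66  68  79  90  90
   91  99]
 [ 91  86  66  63  63  62  62  60  62  69  87  97  81  67  66  68  79  89
   90  91]
 [ 90  86  64  62  71  62  61  60  63  77  97  98  95  80  66  66  68  80
   89  90]
 [ 88  76  60  50  61  62  61  61  65  78  97  99  99  96  81  66  65  68
   79  89]
 [ 75  65  61  61  61  63  64  68  83  95  97  98  98  98  96  81  66  66
   68  79]
 [ 67  66  62  61  63  70  85  98  96  94  94  95  97  99  98  93  79  
[... 1175 characters left out ...]
1  80  80  80  79
   68  14]
 [ 37  75  81  81  77  62  32  22  50  77  81  80  81  80  80  80  80  76
   54  14]
 [ 24  62  82  83  81  73  44  57  80  80  80  80  80  81  80  80  77  60
   31  13]
 [ 13  33  66  79  79  79  79  80  80  80  81  80  80  80  80  78  68  54
   19  21]
 [  8  15  39  65  79  80  80  81  81  87  87  86  84  82  77  64  54  20
   16  65]
 [ 15  10  17  37  59  71  79  80  91 130 130 127 110  92  66  54  31  30
   67 125]
 [ 52  16  11  13  30  58  61  66  64  67  75  59  60  64  48  19  47 105
  152 151]
 [ 90  50  14  10  12  27  47  57  57  59  61  57  34  26  20  48 108 151
  150 148]]
[490.84209343 237.13793821] [ 325.85216232 8385.09108752] 71.99699496013861
```

The slot now lies at 72.0° against 72.6° for the unit's y axis, so it is at its stop within measuring error. The torque also rose at the stop. Now I compute the driver's tip offset and the closing moves.

Run:
```python
from h import *
s=st();a=shot('side')
Rm=R.from_quat(s['tcp_rot']).as_matrix();e=np.array(s['ee_pos'])
for uv in[(235.5,295),(235,296),(236,294.5)]:
    P=atz(a,uv,e[2]-108);print(P.round(1),'grip',(Rm.T@(P-e)).round(1))
r=R.from_euler('z',-.304).as_matrix();t=np.array([529.8,253.7,0])
r2=[ (np.round(d['uv'],1).tolist(),d['confidence'], (r.T@(atz(a,d['uv'],125)-t)).round(1)) for d in ctrl.search_frame('shutter_ridge',a)];print(r2)
P=atz(a,(235.5,295),e[2]-108);print('tip local',r.T@(P-t))
tgt=r@[-30,50,0]+t;print('move tool',(Rm.T@(tgt-P)/25).round(2),'dir -y tool',(Rm.T@(r@[0,-1,0])).round(3))
```

```text
{'clock': 22.2, 'ee_pos': [496.459, 232.906, 250.893], 'tcp_rot': [0.888, -0.46, 0.001, -0.001], 'force': [-0.405, -0.003, -2.666], 'ft_torque': [0.016, 0.169, -0.055], 'opening': 29.747, 'finger_force': 39.685, 'joint_positions': [0.735, 0.233, -0.138, 0.001, -1.196, -0.121]}
[496.3 235.2 142.9] grip [ -2.   -0.8 108. ]
[495.9 237.2 142.9] grip [ -3.9  -1.6 108. ]
[496.1 233.9 142.9] grip [-1.00e+00  1.00e-01  1.08e+02]
[([213.4, 324.3], 0.55, array([-35.5,  26.7, 125. ]))]
tip local [-26.44678442 -27.73643884 142.8932537 ]
move tool [-2.   -2.36  5.72] dir -y tool [ 0.608  0.794 -0.002]
```

>>> play_rows(
  deltas=[
    [-0.4,-0.48,0,0,0,0],
    [-0.5,-0.59,0,0,0,0],
    [-0.5,-0.59,0,0,0,0],
    [-0.4,-0.45,0,0,0,0],
    [-0.2,-0.25,0,0,0,0],
    [0,0,0.3,0,0,0],
    [0,0,0.3,0,0,0],
    [0,0,0.25,0,0,0],
    [0,0,0,0,0,0],
  ],
)

```text
clock: 23.05
ee_pos: [514.1, 306.2, 224.8]
tcp_rot: [0.888, -0.46, -0.001, 0.002]
force: [0.2, -0.6, -2.3]
opening: 29.9
finger_force: 39.7
```

>>> play_rows(
  deltas=[
    [0.13,0.17,0,0,0,0],
    [0.13,0.17,0,0,0,0],
    [0.13,0.17,0,0,0,0],
    [0.13,0.17,0,0,0,0],
    [0.13,0.17,0,0,0,0],
    [0.13,0.17,0,0,0,0],
    [0.13,0.17,0,0,0,0],
    [0.13,0.17,0,0,0,0],
    [0.13,0.17,0,0,0,0],
    [0.13,0.17,0,0,0,0],
    [0.13,0.17,0,0,0,0],
  ],
)

```text
clock: 23.97
ee_pos: [497.8, 251.2, 227.6]
tcp_rot: [0.888, -0.46, 0.0, -0.0]
force: [0.8, 1.5, -0.5]
opening: 30.4
finger_force: 39.7
```

Run:
```python
from h import *
s=st();a=shot('side')
r=R.from_euler('z',-.304).as_matrix();t=np.array([529.8,253.7,0])
print('ee local',(r.T@(np.array(s['ee_pos'])-t)).round(1),'force local',r.T@s['force'])
for d in ctrl.search_frame('shutter_ridge',a):print(d, (r.T@(atz(a,d['uv'],125)-t)).round(1))
```

```text
{'clock': 23.967, 'ee_pos': [497.779, 251.164, 227.615], 'tcp_rot': [0.888, -0.46, 0.0, -0.0], 'force': [0.822, 1.462, -0.455], 'ft_torque': [0.585, 0.073, 0.016], 'opening': 30.41, 'finger_force': 39.676, 'joint_positions': [0.758, 0.266, -0.153, 0.0, -1.151, -0.143]}
ee local [-29.8 -12.  227.6] force local [ 0.34698414  1.64063143 -0.45483985]
{'uv': [238.2, 310.3], 'confidence': 0.85} [-42.1 -18.9 125. ]
```

>>> play_rows(
  deltas=[
    [0.05,0.064,0,0,0,0],
    [0.05,0.064,0,0,0,0],
    [0.05,0.064,0,0,0,0],
    [0.05,0.064,0,0,0,0],
    [0,0,0,0,0,0],
  ],
)

```text
clock: 24.48
ee_pos: [495.3, 243.5, 227.3]
tcp_rot: [0.888, -0.46, -0.0, 0.0]
force: [0.3, 1.2, -0.6]
opening: 30.2
finger_force: 39.7
```

>>> play_rows(
  deltas=[
    [0.05,0.064,0,0,0,0],
    [0,0,0,0,0,0],
  ],
)

```text
clock: 24.65
ee_pos: [495.0, 242.4, 227.3]
tcp_rot: [0.888, -0.46, -0.0, -0.001]
force: [1.2, 2.7, -1.6]
opening: 30.0
finger_force: 39.7
```

>>> play_rows(
  deltas=[
    [0.05,0.064,0,0,0,0],
    [0,0,0,0,0,0],
  ],
)

```text
clock: 24.82
ee_pos: [494.9, 241.6, 227.3]
tcp_rot: [0.888, -0.46, -0.0, -0.002]
force: [0.8, 5.7, -2.6]
opening: 30.4
finger_force: 39.7
```

>>> play_rows(
  deltas=[
    [0.05,0.064,0,0,0,0],
    [0,0,0,0,0,0],
    [0,0,0,0,0,0],
  ],
)

```text
clock: 25.07
ee_pos: [494.8, 241.0, 227.4]
tcp_rot: [0.888, -0.46, 0.0, -0.004]
force: [0.7, 6.4, -3.7]
opening: 29.9
finger_force: 39.7
```

>>> play_rows(
  deltas=[
    [-0.1,-0.13,0,0,0,0],
    [-0.1,-0.13,0,0,0,0],
    [0,0,-0.5,0,0,0],
    [0,0,-0.8,0,0,0],
    [0,0,-0.8,0,0,0],
    [0,0,-0.8,0,0,0],
    [0,0,-0.8,0,0,0],
    [0,0,-0.8,0,0,0],
    [0,0,-0.8,0,0,0],
    [0,0,0,0,0,0],
  ],
)

```text
clock: 25.9
ee_pos: [497.4, 245.3, 364.1]
tcp_rot: [0.888, -0.46, 0.002, -0.002]
force: [0.2, 0.7, -0.1]
opening: 29.7
finger_force: 39.7
```

Run:
```python
from h import *
s=st();a=shot('side','s7.png');Rm=R.from_quat(s['tcp_rot']).as_matrix();e=np.array(s['ee_pos'])
print(Rm.round(3))
r=R.from_euler('z',-.304).as_matrix();t=np.array([529.8,253.7,0])
for d in ctrl.search_frame('shutter_ridge',a):print(d, (r.T@(atz(a,d['uv'],123)-t)).round(1))
u=proj(a,e+Rm@[-2.5,0,108]);print(u);x,y=u.astype(int)
o=np.hstack([cv2.resize(a['pixels'][265:345,180:285],(420,320),interpolation=2),cv2.resize(a['pixels'][y-40:y+24,x-32:x+32],(320,320),interpolation=2)]);print(x,y)
cv2.imwrite('pics/c7.png',o)
print('to rack',Rm.T@(np.array([569.3,-273,0])-e)/25)
```

```text
{'clock': 25.9, 'ee_pos': [497.39, 245.342, 364.136], 'tcp_rot': [0.888, -0.46, 0.002, -0.002], 'force': [0.16, 0.67, -0.074], 'ft_torque': [0.036, -0.015, -0.023], 'opening': 29.724, 'finger_force': 39.685, 'joint_positions': [0.752, 0.195, 0.089, 0.003, -1.459, -0.138]}
[[ 0.577 -0.817  0.006]
 [-0.817 -0.577  0.001]
 [ 0.002 -0.006 -1.   ]]
{'uv': [242.2, 304.1], 'confidence': 0.81} [-36.  -32.3 123. ]
{'uv': [326.7, 160.2], 'confidence': 0.61} [ 133.2 -416.9  123. ]
{'uv': [323.0, 185.4], 'confidence': 0.54} [  79.4 -348.2  123. ]
[224.46930923 254.21379097]
224 254
to rack [18.56127728  9.69226305 14.555051  ]
```

View pics/c7.png

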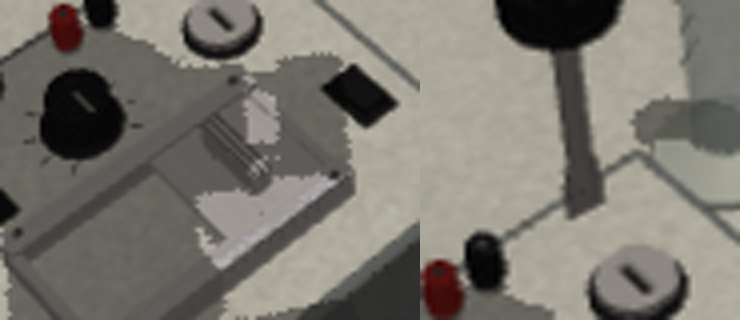

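The shutter is fully closed and the mode switch is unchanged. The blade tip is at (224.6,255.2), within 1 px of prediction. Now I return the driver to the rack.

>>> play_rows(
  deltas=[
    [0.5,0.256,0,0,0,0],
    [0.965,0.494,0,0,0,0],
    [0.965,0.494,0,0,0,0],
    [0.965,0.494,0,0,0,0],
    [0.965,0.494,0,0,0,0],
    [0.965,0.494,0,0,0,0],
    [0.965,0.494,0,0,0,0],
    [0.965,0.494,0,0,0,0],
    [0.965,0.494,0,0,0,0],
    [0.965,0.494,0,0,0,0],
    [0.965,0.494,0,0,0,0],
    [0.965,0.494,0,0,0,0],
    [0.965,0.494,0,0,0,0],
    [0.965,0.494,0,0,0,0],
    [0.965,0.494,0,0,0,0],
    [0.965,0.494,0,0,0,0],
    [0.965,0.494,0,0,0,0],
    [0.965,0.494,0,0,0,0],
    [0.965,0.494,0,0,0,0],
    [0.95,0.492,0,0,0,0],
  ],
)

```text
clock: 27.67
ee_pos: [569.4, -279.3, 357.5]
tcp_rot: [0.888, -0.46, -0.002, 0.001]
force: [0.6, -0.5, -1.4]
opening: 30.0
finger_force: 39.7
```

>>> play_rows(
  deltas=[
    [0,0,0.8,0,0,0],
    [0,0,0.8,0,0,0],
    [0,0,0.8,0,0,0],
    [0,0,0.8,0,0,0],
    [0,0,0.8,0,0,0],
    [0,0,0.4,0,0,0],
    [0,0,0,0,0,0],
    [0,0,0,0,0,0],
  ],
)

```text
clock: 28.33
ee_pos: [570.1, -277.9, 249.1]
tcp_rot: [0.888, -0.46, -0.001, 0.001]
force: [0.7, 0.5, -0.8]
opening: 29.6
finger_force: 39.7
```

Run:
```python
from h import *
s=st();a=shot('side','s8.png');Rm=R.from_quat(s['tcp_rot']).as_matrix();e=np.array(s['ee_pos'])
tip=e+Rm@[-3,0,108];print(tip,proj(a,tip),proj(a,[570.5,-276,100]))
u=proj(a,tip).astype(int);g=cv2.cvtColor(a['pixels'],cv2.COLOR_BGR2GRAY);print(u);print(g[u[1]-14:u[1]+18,u[0]-12:u[0]+12])
```

```text
{'clock': 28.333, 'ee_pos': [570.112, -277.927, 249.061], 'tcp_rot': [0.888, -0.46, -0.001, 0.001], 'force': [0.682, 0.549, -0.813], 'ft_torque': [-0.031, 0.083, 0.004], 'opening': 29.609, 'finger_force': 39.685, 'joint_positions': [-0.199, 0.386, 0.076, 0.001, -1.264, 0.813]}
[ 568.11087561 -275.49410528  141.06523124] [330.22571589 128.71575645] [328.48133913 142.58702523]
[330 128]
[[149 146 147 148 149 150 149 148 147 146 145 135  68  53  57  62  66  51
   53  52  52  53  51  48]
 [148 147 147 148 150 150 150 150 148 148 146 136  69  54  56  62  66  51
   53  52  51  53  50  48]
 [151 151 149 148 149 150 150 150 148 148 147 136  70  56  56  62  66  52
   52  52  51  52  51  50]
 [151 152 151 149 149 150 149 149 150 150 147 137  69  55  56  60  60  53
   54  53  52  52  50  50]
 [149 150 150 151 151 150 150 150 150 150 148 136  59  55  56  60  60  53
   53  53  53  52  50  50]
 [149 149 150 151 150 148 149 150 151 152 151 137  52  55  58  69  61  52
   51  52  52  52  50  50]
 [148 150 151 150 147 146 147 148 149 149 148 136  52  55  66  97  80  72
   65  61  57  52  50  50]
 [147
[... 1820 characters left out ...]
64  60  60  59  41   5   6   6   4   7   6   6   6  15  42  64  64
   66  67  77 112 118 135]
 [ 81  64  60  60  57  29   4   4   5   6   7   7   6   7  14  39  64  64
   65  67  76 109 117 140]
 [ 65  63  60  60  56  28   5   5   4   7   8   5   7   5   8  33  63  64
   65  66  66  66  83 132]
 [ 66  63  60  61  56  28   5   4   4   5   6   5   8   4  14  40  65  65
   66  67  66  67  84 133]
 [ 65  62  60  61  55  14   4   4   6   5   6   6   5   6  14  41  65  65
   65  67  66  67  88 148]
 [ 65  62  60  61  56  14   6   5   4   6   6   8   6   7  18  50  66  65
   66  66  67  67  88 144]
 [ 65  61  59  61  55  16   5   6   6   6   5   7   7   7  21  55  66  65
   65  67  67  66  89 151]]
```

>>> play_rows(
  deltas=[
    [0.046,-0.065,0.3,0,0,0],
    [0,0,0.5,0,0,0],
    [0,0,0.5,0,0,0],
    [0,0,0.4,0,0,0],
    [0,0,0.3,0,0,0],
    [0,0,0.2,0,0,0],
    [0,0,0,0,0,0],
  ],
)

```text
clock: 28.97
ee_pos: [572.3, -277.4, 193.7]
tcp_rot: [0.888, -0.46, -0.001, 0.0]
force: [-0.4, 0.1, -1.2]
opening: 29.8
finger_force: 39.7
```

>>> play_rows(
  deltas=[
    [0,0,0.3,0,0,0],
    [0,0,0.4,0,0,0],
    [0,0,0.4,0,0,0],
    [0,0,0.4,0,0,0],
    [0,0,0.4,0,0,0],
    [0,0,0.3,0,0,0],
    [0,0,0.2,0,0,0],
    [0,0,0,0,0,0],
  ],
)

```text
clock: 29.63
ee_pos: [571.9, -277.3, 133.0]
tcp_rot: [0.888, -0.46, -0.001, 0.0]
force: [0.0, -0.4, -1.6]
opening: 30.0
finger_force: 39.7
```

No contact, so it's in the hole. I lower the last 6 mm until the flange touches.

>>> play_rows(
  deltas=[
    [0,0,0.1,0,0,0],
    [0,0,0.08,0,0,0],
    [0,0,0.05,0,0,0],
    [0,0,0,0,0,0],
    [0,0,0,0,0,0],
  ],
)

```text
clock: 30.05
ee_pos: [572.8, -277.6, 129.3]
tcp_rot: [0.888, -0.46, 0.0, -0.0]
force: [-1.0, -0.4, -2.0]
opening: 29.9
finger_force: 39.7
```

>>> play_rows(
  deltas=[
    [0,0,0.03,0,0,0],
    [0,0,0,0,0,0],
    [0,0,0,0,0,0],
  ],
)

```text
clock: 30.3
ee_pos: [572.7, -277.5, 128.4]
tcp_rot: [0.888, -0.46, 0.0, -0.0]
force: [-0.5, -0.4, -2.1]
opening: 30.0
finger_force: 39.7
```

>>> play_rows(
  deltas=[
    [0,0,0.05,0,0,0],
    [0,0,0,0,0,0],
    [0,0,0,0,0,0],
  ],
)

```text
clock: 30.55
ee_pos: [572.7, -277.5, 126.9]
tcp_rot: [0.888, -0.46, -0.0, 0.0]
force: [0.2, 0.2, -1.5]
opening: 30.3
finger_force: 39.7
```

>>> play_rows(
  deltas=[
    [0,0,0.04,0,0,0],
    [0,0,0,0,0,0],
    [0,0,0,0,0,0],
  ],
)

```text
clock: 30.8
ee_pos: [572.9, -277.6, 126.3]
tcp_rot: [0.888, -0.46, 0.0, 0.0]
force: [0.3, 0.0, -0.6]
opening: 30.3
finger_force: 39.7
```

>>> play_rows(
  deltas=[
    [0,0,0.03,0,0,0],
    [0,0,0,0,0,0],
  ],
)

```text
clock: 30.97
ee_pos: [572.9, -277.6, 126.2]
tcp_rot: [0.888, -0.46, 0.0, 0.0]
force: [-1.2, 0.7, 2.9]
opening: 29.8
finger_force: 39.7
```

>>> play_rows(
  deltas=[
    [0,0,0,0,0,0],
    [0,0,0,0,0,0],
    [0,0,0,0,0,0],
    [0,0,0,0,0,0],
    [0,0,0,0,0,0],
  ],
  jaw=0.25,
)

```text
clock: 31.38
ee_pos: [572.7, -277.5, 125.0]
tcp_rot: [0.888, -0.46, -0.0, 0.0]
force: [-0.3, -0.4, 0.3]
opening: 51.9
finger_force: 0.0
```

>>> play_rows(
  deltas=[
    [0,0,-0.3,0,0,0],
    [0,0,-0.5,0,0,0],
    [0,0,-0.8,0,0,0],
    [0,0,-0.8,0,0,0],
    [0,0,-0.8,0,0,0],
    [0,0,-0.8,0,0,0],
    [0,0,-0.8,0,0,0],
    [0.9,0.5,-0.3,0,0,0],
    [0.9,0.5,0,0,0,0],
    [0.9,0.5,0,0,0,0],
    [0.9,0.5,0,0,0,0],
    [0.9,0.5,0,0,0,0],
    [0.9,0.5,0,0,0,0],
    [0.9,0.5,0,0,0,0],
    [0.9,0.5,0,0,0,0],
    [0.5,0.3,0,0,0,0],
    [0,0,0,0,0,0],
  ],
)

```text
clock: 32.8
ee_pos: [595.2, -499.9, 251.5]
tcp_rot: [0.887, -0.461, -0.001, 0.0]
force: [0.9, -0.4, -0.4]
opening: 54.6
finger_force: 0.0
```

Run:
```python
from h import *
s=st();a=shot('side');b=shot('top')
o=np.hstack([cv2.resize(p['pixels'][y:y+h,x:x+w],(266,380),interpolation=2) for p,x,y,w,h in((b,340,165,84,120),(a,290,95,84,120),(a,180,255,84,120))])
cv2.imwrite('pics/fin.png',o)
```

```text
{'clock': 32.8, 'ee_pos': [595.156, -499.888, 251.492], 'tcp_rot': [0.887, -0.461, -0.001, 0.0], 'force': [0.895, -0.372, -0.408], 'ft_torque': [0.013, 0.188, -0.101], 'opening': 54.624, 'finger_force': 0.0, 'joint_positions': [-0.491, 0.651, 0.527, 0.001, -1.448, 1.103]}
```

View pics/fin.png

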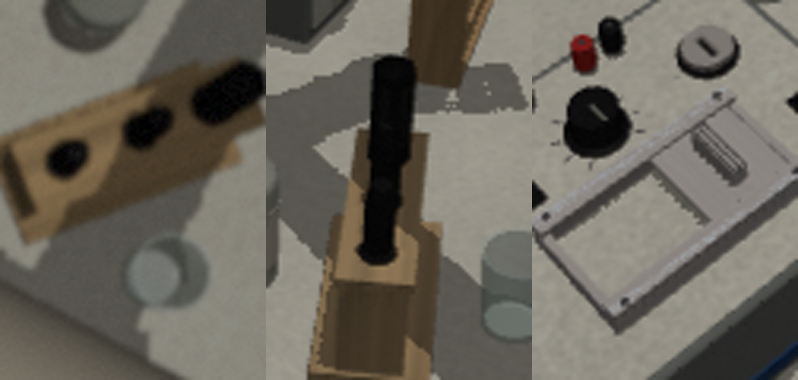

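The driver stands in its hole at top-view pixel (413,194), the other tools and the beaker are in place, and the shutter is fully closed. Handing in.

```bash
python3 -c "
from cell import ctrl
print(ctrl.finish_job())"
```

```text
the job is handed in; nothing more can be done
None
```

The job is handed in at about 33 s of the 72 s allowed: I opened the shutter, turned the range selector clockwise to its stop (torque rose there; its slot measured within about 1° of the stop angle), closed the shutter fully, and stood the screwdriver back in the rack, with the mode switch and other tools left alone.

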